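# Free the jammed specimen pots and present one to the label reader

### The arm

A 6-joint arm with a two-finger parallel gripper is mounted at the origin on a cart in front of the work surface, level with it; the furniture and walls round the work are solid. World frame = base frame: x ahead of the robot, y to its left, z up, the work surface at z = 0. Lengths are in m, angles in rad, forces in N, time in s.
With the tool pointing down it reaches from about 0.375 to 0.925 m from the base axis. Payload 5.7 kg.
Tool frame: the origin (TCP) lies midway between the tips of the shut fingers; the grasp point (between the pads) lies 19 mm behind it; z points along the fingers, y is the line along which they close (so a half turn about z gives the same grasp; the last joint's range is limited). The gripper opens to 85 mm and grips with 20 to 120 N. Pads are 22 mm wide; open, the fingers measure 114 mm over their backs; the gripper's body (76 mm by 85 mm) begins 54 mm behind the grasp point. The pads swing forward as they close: fully open they stand 13 mm farther back than shut.
Start: joints at [-0.115, 0.359, 1.51, -0, 1.272, -0.115], TCP at [0.6, -0, 0.231] pointing down, gripper open.
Joint ranges: [-2.97, 2.97], [-1.01, 2.36], [0.21, 2.38], [-0.96, 4.11], [0.2, 2.71], [-2.98, 2.98]. Speed limits (rad/s): [2.39, 2.39, 3.14, 3.14, 3.14, 3.14].

### API

Orientations are given as a rotation vector (axis times angle).
In Python, from rig import arm gives the robot as it stands. The module is installed in compiled form; this text tells all that it offers.
- The arm moves only by the tool drive_tool, never from a script. Its argument "rows" is a list of rows, each a list of 4 numbers: the shift along the tool's x, y, z in cm, then the turn about the tool's z in degrees. A call has 1 to 8 rows; each row shifts and turns the commanded pose from where the row before left it, along the tool's axes as they then stand; what a row does not reach is not made up. A row lasts 1/10 s, in which the tool goes at most 50 mm and 8.59 degrees, less where a joint would pass 70% of its speed; a pose out of reach is approached as far as the arm can. A call with a gripper value outside its range is refused whole. "jaw" is the opening, from 0 (shut) to 1 (fully open), set as the call begins (left out, the last holds). The fingers move at their own pace and stop on an object; the grip force is fixed at half the most. Time passes only in rows, so rows that do not move let the fingers close. It gives the time, the measured TCP pose, the force, the opening and the grip force at its end, in the units of the state.
- arm.get_state(): the state, without advancing time (a new reading comes with each control period).
- arm.grab_frame(name): name is "scene" or "side" or "wrist"; returns a dict with "pixels" (480x640x3 uint8, red, green, blue), "mtx" (3x3 intrinsics, pixels), "extrinsics" (4x4, takes a point from camera to world coordinates); the wrist camera has in their place "hand_eye" (4x4, takes a point from camera to tool coordinates, whose origin is the TCP and whose axes are the flange's). Camera axes: x right, y down, z forward; pixel columns grow to the right and rows downward; lengths in m; the calibration is good to about 2 mm. A picture is of the moment at which its call begins: read the wrist's pose just before it. There is no depth.
- arm.hand_in(): hands the job in; it is judged then, once.
The state is a dict: "time_s": time; "joint_pos": joint angles; "qd": joint speeds; "effort": joint torques, N m; "tool_pos": TCP position; "ee_rot": TCP orientation; "ft_force": force on the tool from outside, world axes, zero at the start; "moment": the same for the moment, N m; "width": finger opening in m; "gripper_force": force on a finger pad.
Only numpy, scipy, OpenCV 4.12 (cv2) and the standard library are available. Lean on these libraries where they do the work, as an engineer would, in place of code of your own. Each camera call takes 0.05 s, during which the arm holds its last target. There are 200 camera calls.

### The job

Specimen pots have jammed side by side in the mouth of the sloping infeed slide. Nudge a wedged pot back up the slide so that all three pots run down through the mouth and queue in the lane, then take the lowest pot out of the lane and set it down gently, upright, in the middle of the reader's round pad with its barcode label facing the reader window; the other two stay queued in the lane. Do not topple a pot and leave the other things on the table where they are.

Things in the scene. Friction and masses are not known exactly. Their poses are not given: they have to be found in the camera images.
- slide: Fixed slide: grey floor 286 x 132 mm on legs, falling 22 degrees towards the robot, green guide rails 14 mm high, nothing above. Origin: on the floor's surface, mid throat, 67 mm above the table. x: up the slope; y: across it, left seen from the robot; z: square to the floor, so pots standing on it lean 22 degrees towards the robot with their z along this z.
- throat (a point): Middle of the throat (the slide's origin). Above it two straight cheeks, 8 mm thick, open at 40 degrees either side of the slide's x until 110 mm apart. The two wedged pots lean on them and each other, centres at slide x 26 mm, y +/-19.5 mm. Locked by friction (about 0.25); they stay so until one is pushed some 30 mm back up and the other runs past; a re-jam with the third can occur.
- lane_end (a point): Where the lowest pot's underside centre rests: on the slide's floor at slide x = -103.5 mm, against a green V stop 36 mm high on its downhill side (within 22 mm of the middle line). The lane from the throat down to it is straight and 46 mm wide between rails 8 mm thick, 14 mm high; pots run down it by themselves and queue in touch, 39 mm apart.
- pot_left: White round pot, 39 mm across, 54 mm tall, about 50 g, with a blue screw lid (top 14 mm). A barcode label covers one side; a yellow strip runs from it up over the lid to the centre of its top. Origin: centre of the underside; z: its axis, towards the lid; +x: out through the label's middle. Slippery. Starts wedged in the mouth on the slide's left (+y).
- pot_right: White round pot, 39 mm across, 54 mm tall, about 50 g, with a blue screw lid (top 14 mm). A barcode label covers one side; a yellow strip runs from it up over the lid to the centre of its top. Origin: centre of the underside; z: its axis, towards the lid; +x: out through the label's middle. Slippery. Starts wedged in the mouth on the slide's right (-y).
- pot_rear: White round pot, 39 mm across, 54 mm tall, about 50 g, with a blue screw lid (top 14 mm). A barcode label covers one side; a yellow strip runs from it up over the lid to the centre of its top. Origin: centre of the underside; z: its axis, towards the lid; +x: out through the label's middle. Slippery. Starts leaning on the two wedged pots from higher up the slide.
- reader: Fixed label reader on the table: a grey plate 160 x 86 x 8 mm carrying a black rubber pad and a white reading head, 36 x 72 mm, whose top is 68 mm above the table (70 mm with its button). Origin: centre of the plate's underside; its +x points from the pad to the head, z up.
- pad (a point): Centre of the top face of the round black pad with a white rim, 56 mm in diameter, 10 mm above the table, 40 mm from the plate's centre on the side away from the head. Nothing is above it.
- window (a point): Centre of the dark red reading window in the head's face towards the pad, 34 mm above the table, 80 mm from the pad's centre.
- microscope: Tall white and black microscope fixed on the table between the robot's starting side and the slide: it covers about x 0.2 to 0.67 m, y -0.22 to 0.11 m and reaches up to about 0.45 m, so cross it well above that. Origin: on the table under its stage, beside its broad column.
- stain_bottle: Bystander, not to be moved: amber dropper bottle, 36 mm across, 105 mm tall, standing. Origin: centre of its underside.
- cover_glasses: Bystander, not to be moved: small box with an orange base and a clear lid, 31 x 35 x 17 mm. Origin: centre of its underside.
- oil_bottle: Bystander, not to be moved: small white bottle with a blue cap, 30 mm across, 62 mm tall, standing. Origin: centre of its underside.
- black_marker: Bystander, not to be moved: white marker pen with a black cap, 12 x 138 x 13 mm, lying along its own y. Origin: centre of its underside.
- timer: Bystander, not to be moved: white bench timer, 62 x 62 x 18 mm, lying flat. Origin: centre of its underside.
- petri_dish: Bystander, not to be moved: small round culture dish, 59 mm across, 14 mm tall. Origin: centre of its underside.
Not all that is in view belongs to the job. Leave any green or turquoise look-alike of the pot_right alone.

How it is judged:
On the way, in this order (a step that is already met when the one before it is completed fails the run):
1. One of the two wedged pots is nudged back up the slide, standing on it, at least 8 mm above where it was wedged (((x of pot_left in the frame of slide above 0.034 m and z of pot_left in the frame of slide below 0.015 m) or (x of pot_right in the frame of slide above 0.034 m and z of pot_right in the frame of slide below 0.015 m))).
2. All three pots have run through the mouth and stand in the lane in single file (x of pot_left in the frame of slide between -0.115 and -0.012 m and y of pot_left in the frame of slide between -0.012 and 0.012 m and z of pot_left in the frame of slide between -0.005 and 0.012 m and x of pot_right in the frame of slide between -0.115 and -0.012 m and y of pot_right in the frame of slide between -0.012 and 0.012 m and z of pot_right in the frame of slide between -0.005 and 0.012 m and x of pot_rear in the frame of slide between -0.115 and -0.012 m and y of pot_rear in the frame of slide between -0.012 and 0.012 m and z of pot_rear in the frame of slide between -0.005 and 0.012 m), for 0.3 s.
3. The lowest pot is lifted out at the lower end of the lane, more than 20 mm off the slide's floor (((z of pot_left in the frame of slide above 0.02 m and x of pot_left in the frame of slide below -0.08 m) or (z of pot_right in the frame of slide above 0.02 m and x of pot_right in the frame of slide below -0.08 m) or (z of pot_rear in the frame of slide above 0.02 m and x of pot_rear in the frame of slide below -0.08 m))).
At the end, for the whole second after the job is handed in: One pot stands upright on the pad (within 12 mm of its centre) with the middle of its label within about 20 degrees of the direction to the reader window; the other two stand in the lane below the mouth; all at rest, 20 mm/s or slower (((horizontal distance between pot_left and pad below 0.012 m and height (world z) of pot_left below 0.015 m and angle between pot_left's own z axis and vertical below 0.08 rad and x of window in the frame of pot_left above 0 m and y of window in the frame of pot_left between -0.027 and 0.027 m and linear speed of each of pot_left, pot_right, pot_rear below 0.02 m/s and x of pot_right in the frame of slide between -0.115 and -0.03 m and y of pot_right in the frame of slide between -0.012 and 0.012 m and z of pot_right in the frame of slide between -0.005 and 0.012 m and angle between each of pot_right, pot_rear's own z axis and vertical below 0.55 rad and x of pot_rear in the frame of slide between -0.115 and -0.03 m and y of pot_rear in the frame of slide between -0.012 and 0.012 m and z of pot_rear in the frame of slide between -0.005 and 0.012 m) or (horizontal distance between pot_right and pad below 0.012 m and height (world z) of pot_right below 0.015 m and angle between pot_right's own z axis and vertical below 0.08 rad and x of window in the frame of pot_right above 0 m and y of window in the frame of pot_right between -0.027 and 0.027 m and linear speed of each of pot_right, pot_left, pot_rear below 0.02 m/s and x of pot_left in the frame of slide between -0.115 and -0.03 m and y of pot_left in the frame of slide between -0.012 and 0.012 m and z of pot_left in the frame of slide between -0.005 and 0.012 m and angle between each of pot_left, pot_rear's own z axis and vertical below 0.55 rad and x of pot_rear in the frame of slide between -0.115 and -0.03 m and y of pot_rear in the frame of slide between -0.012 and 0.012 m and z of pot_rear in the frame of slide between -0.005 and 0.012 m) or (horizontal distance between pot_rear and pad below 0.012 m and height (world z) of pot_rear below 0.015 m and angle between pot_rear's own z axis and vertical below 0.08 rad and x of window in the frame of pot_rear above 0 m and y of window in the frame of pot_rear between -0.027 and 0.027 m and linear speed of each of pot_rear, pot_left, pot_right below 0.02 m/s and x of pot_left in the frame of slide between -0.115 and -0.03 m and y of pot_left in the frame of slide between -0.012 and 0.012 m and z of pot_left in the frame of slide between -0.005 and 0.012 m and angle between each of pot_left, pot_right's own z axis and vertical below 0.55 rad and x of pot_right in the frame of slide between -0.115 and -0.03 m and y of pot_right in the frame of slide between -0.012 and 0.012 m and z of pot_right in the frame of slide between -0.005 and 0.012 m))); the robot touches nothing.
It fails at once if A pot is toppled (leans more than about 52 degrees) (angle between any of pot_left, pot_right, pot_rear's own z axis and vertical above 0.9 rad).
It fails at once if A pot is dropped onto the reader: faster than 0.4 m/s while near the pad ((horizontal distance between pot_left and pad below 0.03 m and height (world z) of pot_left below 0.04 m and linear speed of pot_left above 0.4 m/s) or (horizontal distance between pot_right and pad below 0.03 m and height (world z) of pot_right below 0.04 m and linear speed of pot_right above 0.4 m/s) or (horizontal distance between pot_rear and pad below 0.03 m and height (world z) of pot_rear below 0.04 m and linear speed of pot_rear above 0.4 m/s)).
It fails at once if A bystander is moved by more than 30 mm (distance of any of stain_bottle, cover_glasses, oil_bottle, black_marker, timer, petri_dish from where it was at the start of the episode above 0.03 m).
It also fails if it takes over 58 s, if anything falls off the work surface, if the arm or the gripper's body presses on something with over 40 N, if the wrist force passes 120 N, or if a joint passes its speed limit or range.

## Working session

There is one attempt and no reset: what is moved stays moved. The work goes in short steps, Python scripts to look and compute and a tool call to move; the robot and the scene stay as the last step left them, time stands still between calls to the robot, and variables do not carry over. Pictures are saved under pics/ and viewed, at most 10 in all, crops included, and the job is handed in when it is done.

Besides the shell and the picture viewer there is one more tool, called after "Emit:" as name(argument=value, ...), one argument or row to a line, values as JSON. drive_tool: Moves the arm, as the interface text tells. Its arguments: {"type":"object","properties":{"rows":{"type":"array"},"jaw":{"type":"number"}},"required":["rows"]}

```bash
mkdir -p pics
cat > h.py <<'E'
import numpy as np, cv2
from scipy.spatial.transform import Rotation as R
from rig import arm
def grab(name):
    s=arm.get_state(); f=arm.grab_frame(name)
    if name=="wrist":
        T=np.eye(4);T[:3,:3]=R.from_rotvec(s["ee_rot"]).as_matrix();T[:3,3]=s["tool_pos"]
        E=T@np.array(f["hand_eye"])
    else: E=np.array(f["extrinsics"])
    return np.array(f["pixels"]),np.array(f["mtx"]),E
def ray(K,E,uv):
    d=E[:3,:3]@np.linalg.solve(K,[uv[0],uv[1],1.]);return E[:3,3],d/np.linalg.norm(d)
def onz(K,E,uv,z):
    o,d=ray(K,E,uv);return o+d*(z-o[2])/d[2]
def proj(K,E,p):
    q=np.linalg.inv(E)@np.append(p,1);q=K@q[:3];return q[:2]/q[2]
def save(n,px): cv2.imwrite("pics/"+n,px[:,:,::-1])
E
python3 - <<'E'
from h import *
s=arm.get_state();print({k:np.round(v,3) for k,v in s.items()})
for n in("scene","side","wrist"):
    p,K,E=grab(n);save(n+"0.png",p);np.savez(n+"0.npz",p=p,K=K,E=E);print(n,K.round(1).tolist(),E.round(3).tolist())
E
```

```text
{'time_s': np.float64(0.0), 'joint_pos': array([-0.115,  0.36 ,  1.511,  0.   ,  1.273, -0.115]), 'qd': array([-0.001,  0.   ,  0.001, -0.001, -0.001,  0.001]), 'effort': array([ 2.0000e-03, -5.2761e+01, -2.7863e+01, -0.0000e+00,  1.3000e-02,
       -0.0000e+00]), 'tool_pos': array([0.599, 0.   , 0.23 ]), 'ee_rot': array([-2.22e+00, -2.22e+00,  2.00e-03]), 'ft_force': array([-1.535, -0.229, -0.363]), 'moment': array([-0.007, -0.033, -0.015]), 'gripper_force': np.float64(0.0), 'width': np.float64(0.086)}
scene [[540.3, 0.0, 317.2], [0.0, 540.3, 240.6], [0.0, 0.0, 1.0]] [[-0.587, -0.521, 0.62, -0.249], [-0.809, 0.362, -0.463, 0.83], [0.017, -0.773, -0.634, 0.849], [0.0, 0.0, 0.0, 1.0]]
side [[588.1, 0.0, 320.3], [0.0, 588.1, 238.1], [0.0, 0.0, 1.0]] [[0.623, -0.44, 0.646, -0.541], [-0.782, -0.328, 0.53, -0.559], [-0.022, -0.836, -0.549, 0.956], [0.0, 0.0, 0.0, 1.0]]
wrist [[333.4, 0.0, 317.1], [0.0, 333.4, 238.3], [0.0, 0.0, 1.0]] [[1.0, 0.0, -0.001, 0.599], [-0.0, -0.956, -0.293, 0.075], [-0.001, 0.293, -0.956, 0.373], [0.0, 0.0, 0.0, 1.0]]
```

View pics/scene0.png

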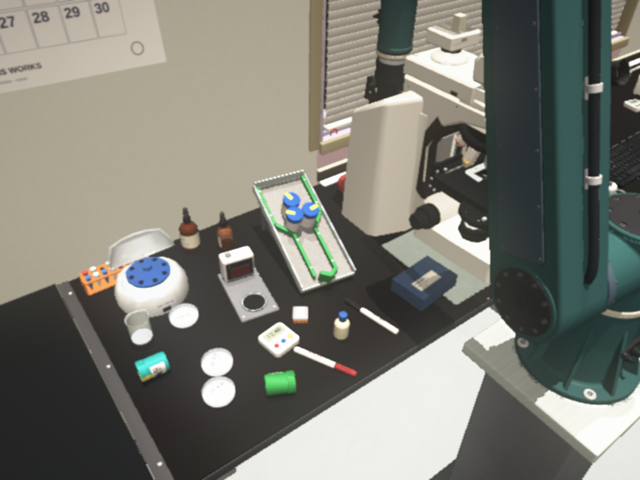

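View pics/side0.png

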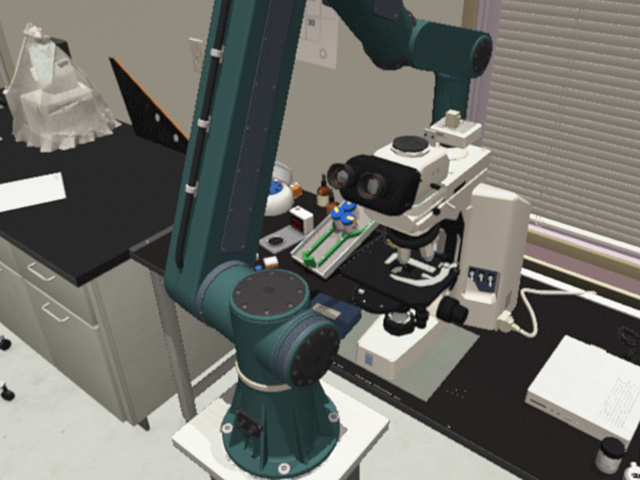

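View pics/wrist0.png

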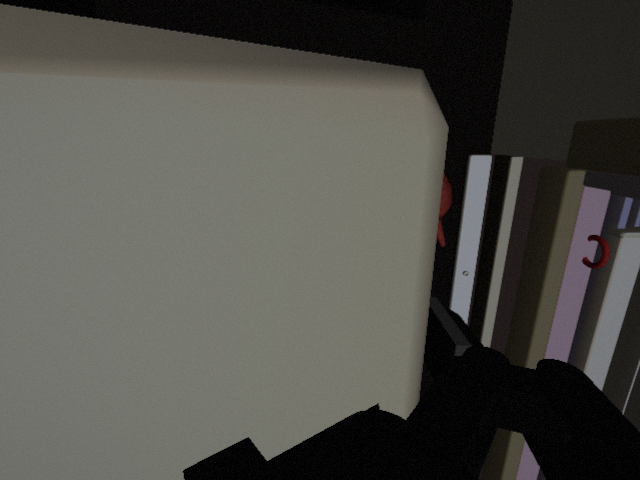

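Run:
```python
from h import *
d=np.load("scene0.npz");K,E=d["K"],d["E"]
print("tcp px",proj(K,E,[.6,0,.23]))
for n,uv,z in [("throat",(300,222),.067),("laneend",(322,272),.04),("pad",(254,302),.01),("headtop",(236,254),.068),("topL",(258,185),.15),("topR",(304,173),.15),("lids1",(291,199),.13),("lid2",(294,214),.13),("lid3",(310,209),.13),("stain",(226,245),0),("oil",(341,335),0),("marker",(378,318),.0)]:
    print(n,onz(K,E,uv,z).round(3))
d=np.load("side0.npz");print("tcp px side",proj(d["K"],d["E"],[.6,0,.23]),onz(d["K"],d["E"],(278,241),.01))
```

```text
tcp px [384.62378468 131.24632298]
throat [0.596 0.251 0.067]
laneend [0.448 0.295 0.04 ]
pad [0.481 0.451 0.01 ]
headtop [0.579 0.434 0.068]
topL [0.678 0.313 0.15 ]
topR [0.66  0.195 0.15 ]
lids1 [0.612 0.265 0.13 ]
lid2 [0.559 0.292 0.13 ]
lid3 [0.555 0.252 0.13 ]
stain [0.695 0.403 0.   ]
oil [0.307 0.349 0.   ]
marker [0.299 0.256 0.   ]
tcp px side [439.09703993 205.34511296] [0.48671548 0.4437143  0.01      ]
```

Emit:
drive_tool(
  rows=[
    [0,0,-5,0],
    [0,0,-5,0],
    [0,0,-5,0],
    [0,0,-5,0],
    [0,0,-5,0],
    [0,0,-5,0],
    [0,0,-5,0],
  ],
)

```text
time_s: 0.85
tool_pos: [0.5994, 0.0001, 0.5832]
ee_rot: [-2.221, -2.221, 0.0]
ft_force: [0.3, 0.1, 0.1]
width: 0.0855
gripper_force: 0.0
```

Emit:
drive_tool(
  rows=[
    [5,-2,0,0],
    [5,-2,0,0],
    [5,-1,0,0],
    [5,0,0,0],
    [5,0,0,0],
    [5,0,0,0],
    [0,0,0,0],
  ],
)

```text
time_s: 1.55
tool_pos: [0.5522, 0.2976, 0.5793]
ee_rot: [-2.211, -2.227, 0.002]
ft_force: [0.8, 0.5, -0.2]
width: 0.0855
gripper_force: 0.0
```

Run:
```python
from h import *
s=arm.get_state();print({k:np.round(v,3) for k,v in s.items()})
p,K,E=grab("wrist");save("w1.png",p);np.savez("w1.npz",p=p,K=K,E=E)
p,K,E=grab("scene");np.savez("s1.npz",p=p,K=K,E=E)
```

```text
{'time_s': np.float64(1.55), 'joint_pos': array([0.383, 0.314, 0.769, 0.003, 2.061, 0.377]), 'qd': array([-0.07 , -0.031,  0.032, -0.059,  0.012, -0.064]), 'effort': array([ 2.7520e+00, -5.5019e+01, -3.2932e+01,  5.5300e-01,  1.4000e-02,
        6.6600e-01]), 'tool_pos': array([0.552, 0.298, 0.579]), 'ee_rot': array([-2.211e+00, -2.227e+00,  2.000e-03]), 'ft_force': array([ 0.831,  0.53 , -0.216]), 'moment': array([0.013, 0.009, 0.001]), 'gripper_force': np.float64(0.0), 'width': np.float64(0.086)}
```

View pics/w1.png

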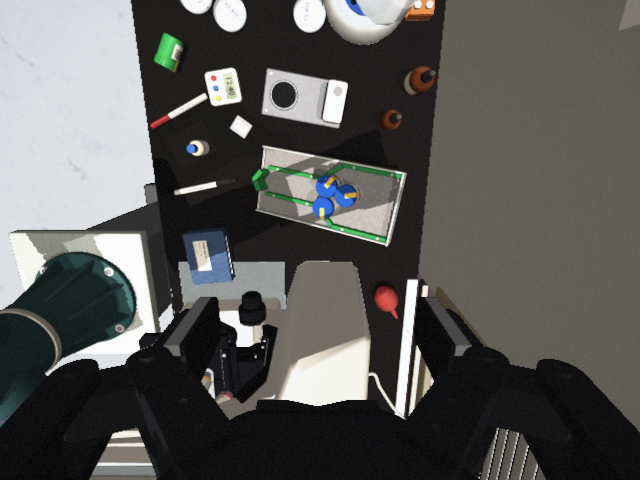

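Emit:
drive_tool(
  rows=[
    [0,-0.5,5,5],
    [0,-0.5,5,5],
    [0,-0.5,5,3],
    [0,-0.5,5,0],
    [0,0,3,0],
    [0,0,0,0],
    [0,0,0,0],
  ],
  jaw=0,
)

```text
time_s: 2.35
tool_pos: [0.5339, 0.2932, 0.3533]
ee_rot: [2.46, 1.954, 0.0]
ft_force: [0.1, -0.0, 1.1]
width: 0.0
gripper_force: 0.0
```

Run:
```python
from h import *
s=arm.get_state();print({k:np.round(v,3) for k,v in s.items() if k in("time_s","tool_pos","ee_rot")})
p,K,E=grab("wrist");save("w2.png",p);np.savez("w2.npz",p=p,K=K,E=E)
```

```text
{'time_s': np.float64(2.35), 'tool_pos': array([0.534, 0.293, 0.353]), 'ee_rot': array([2.46 , 1.954, 0.   ])}
```

View pics/w2.png

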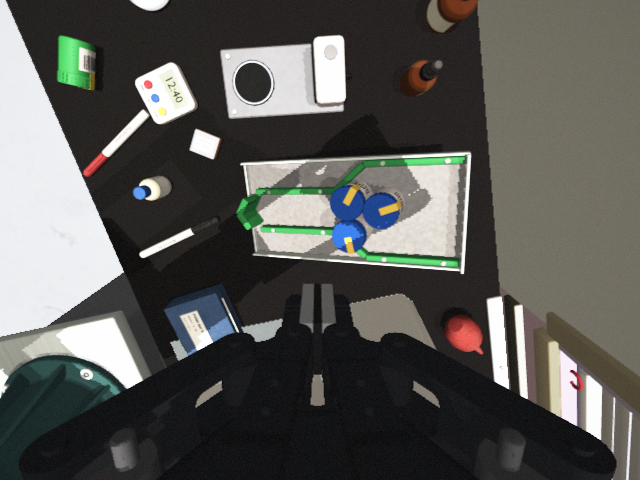

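```bash
cat > m.py <<'E'
from h import *
from scipy.optimize import least_squares
def masks(p):
    hsv=cv2.cvtColor(p,cv2.COLOR_RGB2HSV)
    return cv2.inRange(hsv,(104,130,50),(125,255,255)),cv2.inRange(hsv,(15,120,100),(32,255,255))
def slideT(x,y,yaw):
    T=np.eye(4);T[:3,:3]=R.from_euler("ZY",[yaw,-np.radians(22)]).as_matrix();T[:3,3]=[x,y,.067];return T
def lids(p,seeds,r=14):
    b,ye=masks(p);k=np.ones((3,3),np.uint8)
    m=cv2.morphologyEx(b|ye,cv2.MORPH_CLOSE,k);d=cv2.distanceTransform(m,cv2.DIST_L2,5);out=[]
    for u,v in seeds:
        w=d[v-r:v+r+1,u-r:u+r+1];top=np.argwhere(w>w.max()-1.);c=top.mean(0)[::-1]+[u-r,v-r]
        out.append((*c,w.max()))
    return np.array(out)
E
python3 - <<'E'
from m import *
d=np.load("w2.npz");p,K,E=d["p"],d["K"],d["E"]
L=lids(p,[(347,203),(350,236),(382,210)],r=9);print(L.round(1))
Q=np.array([[.026,.0195,.054],[.026,-.0195,.054],[.0598,0,.054]])
f=lambda v:np.concatenate([proj(K,E,(slideT(*v)@np.append(q,1))[:3])-l[:2] for q,l in zip(Q,L)])
r=least_squares(f,[.58,.26,-.22]);print(r.x,np.degrees(r.x[2]),r.fun.round(1))
S=slideT(*r.x);np.save("S.npy",S)
for n,q in [("corner?",(-.12,.066,0)),("stop",(-.125,0,.036)),("laneendlid",(-.1035,0,.054))]:print(n,proj(K,E,(S@np.append(q,1))[:3]).round(0))
# pad
g=cv2.cvtColor(p,cv2.COLOR_RGB2GRAY)
c=cv2.HoughCircles(g[40:125,210:300],cv2.HOUGH_GRADIENT,1,50,param1=100,param2=15,minRadius=15,maxRadius=28);print(c)
pad=onz(K,E,(c[0,0,0]+210,c[0,0,1]+40),.01);hsv=cv2.cvtColor(p,cv2.COLOR_RGB2HSV)
m=(g>170).astype(np.uint8);m[:, :300]=0;m[:,356:]=0;m[:25]=0;m[112:]=0
(cx,cy),wh,a=cv2.minAreaRect(np.argwhere(m)[:,::-1].astype(np.float32));h=onz(K,E,(cx,cy),.068)
print("pad",pad.round(4),"head",h.round(4),"dist",np.hypot(*(h-pad)[:2]),"dir",np.degrees(np.arctan2(*(h-pad)[1::-1])),wh,a)
# plate corners dir
for uv in[(221,50),(228,118),(344,112)]:print(onz(K,E,uv,.008).round(3))
for n,(dx,y) in {"finger L":(-.014,.028)}.items(): pass
ax=S[:3,0]*[1,1,0];ax/=np.linalg.norm(ax);ay=S[:3,1]
s=arm.get_state();Rt=R.from_rotvec(s["ee_rot"]).as_matrix()
print("tool x,y",Rt[:,0].round(3),Rt[:,1].round(3),"slide ax",ax.round(3))
tgt=S[:3,3]+ax*(-.014-.03)+ay*.028;tgt[2]=.085
print("tgt",tgt.round(3),"delta tool cm",(Rt.T@(tgt-s["tool_pos"])*100).round(1))
E
```

```text
[[347.1 202.3  16.8]
 [348.6 234.8  16.4]
 [380.8 210.2  17.6]]
[ 0.56266595  0.27222391 -0.00971505] -0.5566316039708765 [-1.2 -1.9  3.8 -1.7 -2.4  3.4]
corner? [252. 172.]
stop [249. 225.]
laneendlid [255. 228.]
[[[43.5 43.5 21.8]]]
pad [0.4837 0.4502 0.01  ] head [0.5731 0.4328 0.068 ] dist 0.09102167355176999 dir -11.075775808340842 (76.0, 45.0) 90.0
[0.453 0.499 0.008]
[0.437 0.417 0.008]
[0.594 0.388 0.008]
tool x,y [0.226 0.974 0.002] [ 0.974 -0.226  0.003] slide ax [ 1.   -0.01  0.  ]
tgt [0.519 0.301 0.085] delta tool cm [ 0.3 -1.8 27. ]
```

Run:
```python
from m import *
d=np.load("w2.npz");p,K,E=d["p"],d["K"],d["E"]
C=[(242,163),(470,153),(463,271),(254,256)]
obs=np.array([(347.1,202.3),(348.6,234.8)]+C)
def f(v):
    S=slideT(*v[:3]);x0,hw=v[3:]
    Q=[(.026,.0195,.054),(.026,-.0195,.054),(x0,.066,hw),(x0+.286,.066,hw),(x0+.286,-.066,hw),(x0,-.066,hw)]
    return np.concatenate([proj(K,E,(S@np.append(q,1))[:3])-o for q,o in zip(Q,obs)])
r=least_squares(f,[.58,.26,-.22,-.12,.01]);print(r.x.round(4),np.degrees(r.x[2]),r.fun.round(1))
S=slideT(*r.x[:3]);np.save("S.npy",S)
print("laneendlid",proj(K,E,(S@[-.1035,0,.054,1])[:3]),"stop",proj(K,E,(S@[-.125,0,.036,1])[:3]))
for yy in(.023,-.023):print([proj(K,E,(S@[x,yy,.014,1])[:3]).round(0).tolist() for x in(-.1,0)])
L=lids(p,[(347,203),(350,236),(382,210)],r=9)
for l in L:
    o,dd=ray(K,E,l[:2]);A=np.linalg.inv(S);o=A[:3,:3]@o+A[:3,3];dd=A[:3,:3]@dd;print((o+dd*(.054-o[2])/dd[2]).round(4))
ax=S[:3,0]*[1,1,0];ax/=np.linalg.norm(ax);ay=S[:3,1]
s=arm.get_state();Rt=R.from_rotvec(s["ee_rot"]).as_matrix()
tgt=S[:3,3]+ax*(-.014-.03)+ay*.028;tgt[2]=.085
print("tgt",tgt.round(3),"delta tool cm",(Rt.T@(tgt-s["tool_pos"])*100).round(1))
```

```text
[ 0.5606  0.2692 -0.1573 -0.1355  0.0144] -9.012175581653992 [ 0.1  1.2  0.1  1.9 -1.2  0.2  0.8 -0.3  0.6 -1.2 -0.9 -2. ]
laneendlid [251.11089142 217.72410132] stop [244.87839298 214.12212982]
[[267.0, 194.0], [337.0, 194.0]]
[[271.0, 227.0], [338.0, 229.0]]
[0.026  0.0208 0.054 ]
[ 0.026  -0.0172  0.054 ]
[0.0637 0.0124 0.054 ]
tgt [0.522 0.304 0.085] delta tool cm [ 0.6 -1.6 27. ]
```

Emit:
drive_tool(
  rows=[
    [0,0,0,-4],
    [-2.5,-0.2,4,0],
    [-2.2,-0.2,5,0],
    [0,0,5,0],
    [0,0,5,0],
    [0,0,4,0],
    [0,0,2,0],
    [0,0,0,0],
  ],
)

```text
time_s: 3.2
tool_pos: [0.523, 0.25, 0.1058]
ee_rot: [-2.389, -2.039, 0.002]
ft_force: [-0.5, 0.8, 0.9]
width: 0.0001
gripper_force: 0.0
```

Run:
```python
from m import *
S=np.load("S.npy");s=arm.get_state();print(s["time_s"],s["tool_pos"].round(4),s["ft_force"].round(1))
q=s["tool_pos"]-S[:3,3];ax=np.array([np.cos(.1573),-np.sin(.1573)]);print("along",q[:2]@ax,"across",q[:2]@[-ax[1],ax[0]])
p,K,E=grab("wrist");save("w3.png",p)
```

```text
3.2 [0.523  0.25   0.1058] [-0.5  0.8  0.9]
along -0.03415240828264193 across -0.024924916118635808
```

View pics/w3.png

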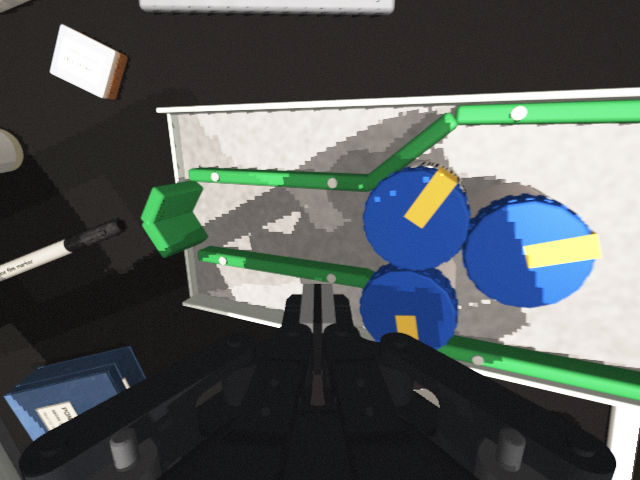

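Emit:
drive_tool(
  rows=[
    [-0.2,0.5,0,0],
    [0,0.5,0,0],
    [0,0.4,0,0],
    [0,0.4,0,0],
    [0,0.4,-0.1,0],
    [0,0.4,-0.1,0],
    [0,0.4,-0.1,0],
    [0,0.4,-0.1,0],
  ],
)

```text
time_s: 4.05
tool_pos: [0.5561, 0.243, 0.1106]
ee_rot: [-2.389, -2.04, 0.0]
ft_force: [0.0, 0.2, 0.1]
width: -0.0003
gripper_force: 0.2
```

Emit:
drive_tool(
  rows=[
    [0,0.4,-0.1,0],
    [0,0.4,-0.1,0],
    [0,0.4,-0.1,0],
    [0,0.3,-0.1,0],
    [0,0,0,0],
    [0,0,0,0],
  ],
)

```text
time_s: 4.65
tool_pos: [0.5706, 0.2407, 0.1145]
ee_rot: [-2.389, -2.04, 0.0]
ft_force: [-0.9, -0.2, -0.2]
width: 0.0
gripper_force: 0.0
```

Run:
```python
from m import *
s=arm.get_state();print(s["time_s"],s["tool_pos"].round(4),s["ft_force"].round(1))
p,K,E=grab("wrist");save("w4.png",p);np.savez("w4.npz",p=p,K=K,E=E)
```

```text
4.65 [0.5706 0.2407 0.1145] [-0.9 -0.2 -0.2]
```

View pics/w4.png

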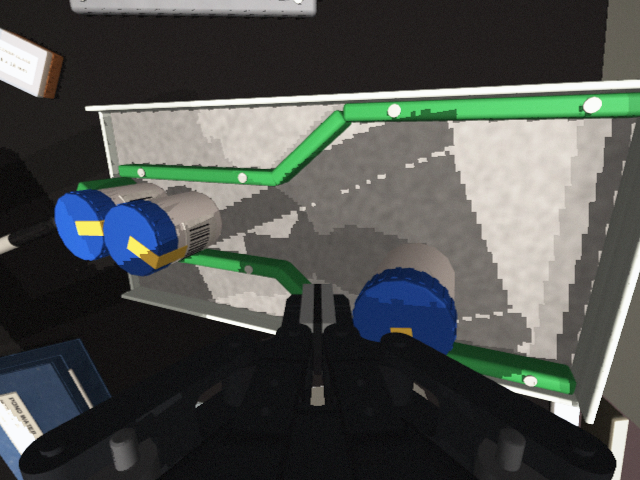

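Emit:
drive_tool(
  rows=[
    [0,0,-4,0],
    [0,0,-5,0],
    [0,-2,-5,0],
    [0,-4,-2,0],
    [0,-4,0,0],
    [0,0,0,0],
    [0,0,0,0],
    [0,0,0,0],
  ],
)

```text
time_s: 5.5
tool_pos: [0.4741, 0.2561, 0.2709]
ee_rot: [2.389, 2.04, 0.001]
ft_force: [0.4, 0.2, 0.1]
width: 0.0002
gripper_force: 0.0
```

Run:
```python
from m import *
s=arm.get_state();print(s["time_s"],s["tool_pos"].round(4),s["ft_force"].round(1))
p,K,E=grab("wrist");save("w5.png",p);np.savez("w5.npz",p=p,K=K,E=E)
```

```text
5.5 [0.4741 0.2561 0.2709] [0.4 0.2 0.1]
```

View pics/w5.png

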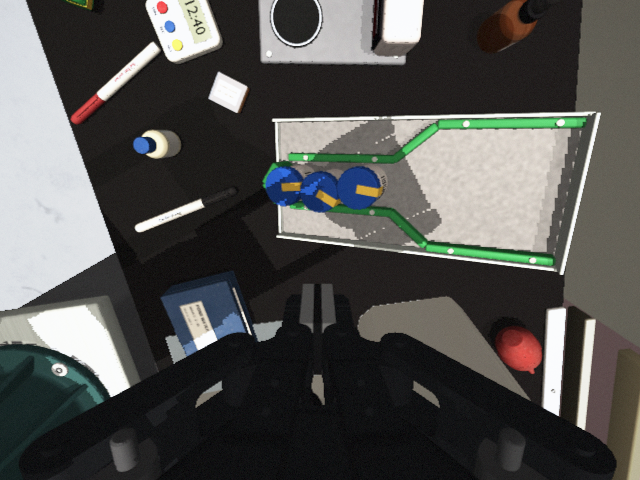

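Run:
```python
from m import *
S=np.load("S.npy");A=np.linalg.inv(S)
d=np.load("w5.npz");p,K,E=d["p"],d["K"],d["E"]
def on(uv,z):
    o,dd=ray(K,E,uv);o=A[:3,:3]@o+A[:3,3];dd=A[:3,:3]@dd;return o+dd*(z-o[2])/dd[2]
L=lids(p,[(285,187),(321,192),(359,187)],r=9);b,ye=masks(p)
n,lab,st,cen=cv2.connectedComponentsWithStats(ye)
for l in L:
    q=on(l[:2],.054);print("lid",l.round(1),q.round(4))
    for i in range(1,n):
        c=cen[i]
        if st[i,4]>15 and np.hypot(*(c-l[:2]))<22:
            sp=on(c,.054);pts=np.argwhere(lab==i)[:,::-1];pp=np.array([on(x,.054)[:2] for x in pts])
            w=np.linalg.svd(pp-pp.mean(0))[2][0];v=(sp-q)[:2];w=w*np.sign(w@v)
            print("  strip",st[i,4],c.round(1),"dir cen",np.degrees(np.arctan2(v[1],v[0])).round(1),"pca",np.degrees(np.arctan2(w[1],w[0])).round(1))
s=arm.get_state();Rt=R.from_rotvec(s["ee_rot"]).as_matrix()
g=(S@[-.1035,0,.054,1])[:3];print("lid top centre world",g.round(4),"meas",(S@np.append(on(L[0,:2],.054),1))[:3].round(4))
print("tcp",s["tool_pos"].round(4),"toolaxes",Rt[:,0].round(3),Rt[:,1].round(3))
```

```text
lid [284.3 185.4  18.8] [-0.1033  0.001   0.054 ]
  strip 147 [290.8 186.4] dir cen -5.0 pca 6.2
lid [319.6 191.1  19.8] [-0.0654 -0.0025  0.054 ]
  strip 181 [327.4 198.7] dir cen -39.9 pca -23.3
lid [358.  187.5  20.8] [-0.0275  0.0031  0.054 ]
  strip 219 [368.8 190.7] dir cen -12.7 pca -2.8
lid top centre world [0.4458 0.2874 0.0783] meas [0.4461 0.2884 0.0784]
tcp [0.4742 0.256  0.2707] toolaxes [ 0.157  0.988 -0.   ] [ 0.988 -0.157  0.   ]
```

Emit:
drive_tool(
  rows=[
    [2.8,-2.6,0,0],
    [0,0,0,8.5],
    [0,0,0,8.5],
    [0,0,0,8.5],
    [0,0,0,8.5],
    [0,0,0,8.5],
    [0,0,0,8.5],
    [0,0,0,8.5],
  ],
  jaw=0.75,
)

```text
time_s: 6.35
tool_pos: [0.4531, 0.2876, 0.2703]
ee_rot: [3.088, 0.575, -0.001]
ft_force: [0.3, -0.2, 0.2]
width: 0.0643
gripper_force: 0.0
```

Emit:
drive_tool(
  rows=[
    [0,0,0,8.5],
    [0,0,0,8.5],
    [0,0,0,8.5],
    [0,0,3,5],
    [0,0,3,0],
    [0,0,0,0],
    [0,0,0,0],
  ],
)

```text
time_s: 7.05
tool_pos: [0.4524, 0.2876, 0.2106]
ee_rot: [3.131, -0.247, -0.003]
ft_force: [0.2, 0.8, 1.1]
width: 0.0641
gripper_force: 0.0
```

Run:
```python
from m import *
S=np.load("S.npy");A=np.linalg.inv(S)
s=arm.get_state();print(s["time_s"],s["joint_pos"].round(2));Rt=R.from_rotvec(s["ee_rot"]).as_matrix()
p,K,E=grab("wrist");save("w6.png",p);np.savez("w6.npz",p=p,K=K,E=E)
print("tool x",Rt[:,0].round(3),"tcp",s["tool_pos"].round(4),"delta cm",(Rt.T@([.4526,.2874,.0551]-s["tool_pos"])*100).round(2))
for x in(-.1035,-.0645,-.0255):print(proj(K,E,(S@[x,.001,.054,1])[:3]).round(0))
```

```text
7.05 [0.44 0.29 1.67 0.   1.18 2.17]
tool x [ 0.988 -0.157 -0.002] tcp [0.4524 0.2876 0.2106] delta cm [ 0.05 -0.   15.55]
[317. 235.]
[317. 196.]
[317. 149.]
```

View pics/w6.png

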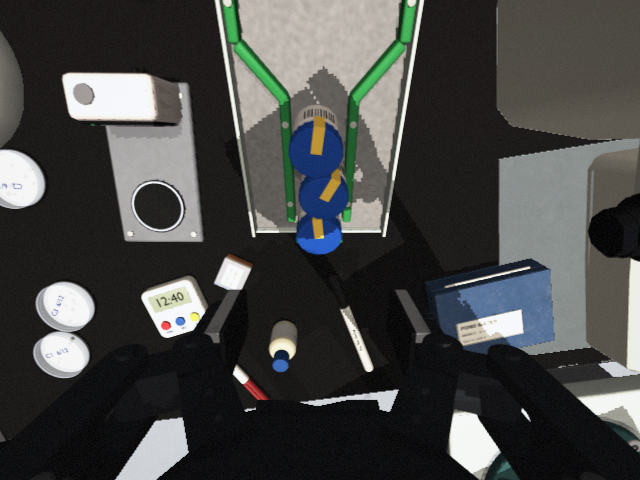

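Emit:
drive_tool(
  rows=[
    [0,0,5,0],
    [0,0,5,0],
    [0,0,3,0],
    [0,0,1.5,0],
    [0,0,1,0],
    [0,0,0,0],
    [0,0,0,0],
  ],
)

```text
time_s: 7.8
tool_pos: [0.4532, 0.2884, 0.0572]
ee_rot: [-3.131, 0.246, -0.003]
ft_force: [0.6, 0.6, -0.2]
width: 0.064
gripper_force: 0.0
```

Emit:
drive_tool(
  rows=[
    [0,0,0,0],
    [0,0,0,0],
    [0,0,0,0],
    [0,0,0,0],
    [0,0,0,0],
  ],
  jaw=0,
)

```text
time_s: 8.3
tool_pos: [0.4528, 0.288, 0.0574]
ee_rot: [-3.131, 0.246, -0.003]
ft_force: [-0.6, -0.8, 6.8]
width: 0.037
gripper_force: 59.4
```

Emit:
drive_tool(
  rows=[
    [-0.4,0,-1,0],
    [-0.8,0,-2,0],
    [-0.8,0,-2,0],
    [-0.8,0,-2,0],
    [0,0,-4,0],
    [0,0,-4,0],
    [0,0,0,0],
    [0,0,0,0],
  ],
)

```text
time_s: 9.1
tool_pos: [0.4245, 0.2926, 0.2076]
ee_rot: [-3.13, 0.246, -0.004]
ft_force: [-0.4, 0.1, -1.0]
width: 0.0371
gripper_force: 60.1
```

Run:
```python
from m import *
S=np.load("S.npy");A=np.linalg.inv(S)
s=arm.get_state();print(s["time_s"],s["width"],s["tool_pos"].round(4),s["joint_pos"].round(2),s["ft_force"].round(1))
p,K,E=grab("wrist");save("w7.png",p);np.savez("w7.npz",p=p,K=K,E=E)
g=cv2.cvtColor(p,cv2.COLOR_RGB2GRAY)
print(proj(K,E,[.4837,.4502,.01]))
```

```text
9.1 0.03709317011019489 [0.4245 0.2926 0.2076] [0.47 0.26 1.72 0.   1.16 2.2 ] [-0.4  0.1 -1. ]
[154.51722854 178.98251274]
```

View pics/w7.png

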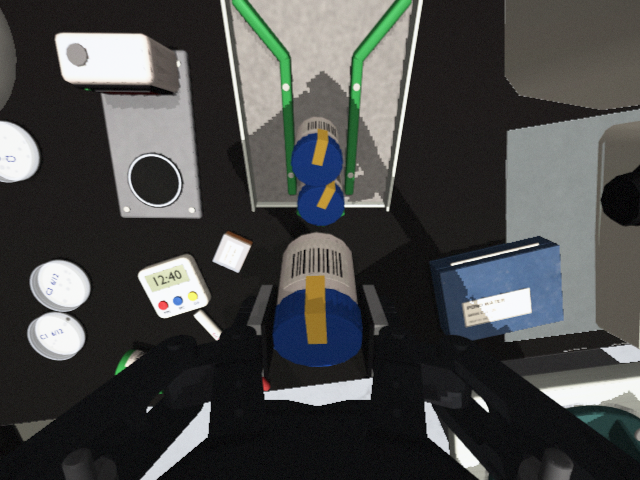

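Run:
```python
from m import *
S=np.load("S.npy");d=np.load("w7.npz");p,K,E=d["p"],d["K"],d["E"]
s=arm.get_state();Rt=R.from_rotvec(s["ee_rot"]).as_matrix()
g=cv2.cvtColor(p,cv2.COLOR_RGB2GRAY)
c=cv2.HoughCircles(g[140:220,115:195],cv2.HOUGH_GRADIENT,1,50,param1=100,param2=15,minRadius=20,maxRadius=34)[0,0]
uv=c[:2]+[115,140];pad=onz(K,E,uv,.01);print("circ",uv,c[2],"pad",pad.round(4))
a,b2=onz(K,E,(201,216),.008),onz(K,E,(187,50),.008);e=onz(K,E,(122,217),.008)
print("edges",np.degrees(np.arctan2(*(b2-a)[1::-1])),np.degrees(np.arctan2(*(e-a)[1::-1]))-90, np.hypot(*(e-a)[:2]))
# pot in tool frame (underside centre and axis)
off=Rt.T@((S@[-.1035,.001,0,1])[:3]-[.4528,.288,.0574]);axd=Rt.T@S[:3,2];print("B tool",off.round(4),"axis",axd.round(3))
B=s["tool_pos"]+Rt@off;print("B px",proj(K,E,B),"top px",proj(K,E,B+.054*S[:3,2]),"P", )
xs=S[:3,0]
print("rim up px",proj(K,E,B+.0195*xs),"lid low/high",proj(K,E,B+.054*S[:3,2]-.0195*xs),proj(K,E,B+.054*S[:3,2]+.0195*xs))
P=B-.0195*xs
tgt=pad-.0195*np.array([np.cos(.19),-np.sin(.19),0]);print("P",P.round(4),"tool delta P->target cm",(Rt.T@(tgt-P)*100).round(2),"P rel tcp",(Rt.T@(P-s["tool_pos"])*100).round(2))
```

```text
circ [154.5 180.5] 25.2 pad [0.4822 0.4507 0.01  ]
edges -10.083222489115698 -8.222926452914166 0.08333239787764829
B tool [0.0134 0.0007 0.0292] axis [-0.375 -0.    -0.927]
B px [319.46184268 254.53114007] top px [319.85934304 339.45537077] P
rim up px [319.60462227 226.1011144 ] lid low/high [319.66852385 364.35447439] [320.08641177 309.82623227]
P [0.419  0.2922 0.1698] tool delta P->target cm [  1.82 -16.7   15.98] P rel tcp [-0.46  0.07  3.65]
```

Emit:
drive_tool(
  rows=[
    [0.9,-4,0,0],
    [0.9,-4.5,0,0],
    [0,-4.2,0,0],
    [0,-4,0,0],
    [0,0,4,1.5],
    [0,0,4,0],
    [0,0,3,0],
    [0,0,2,0],
  ],
)

```text
time_s: 9.95
tool_pos: [0.4651, 0.4523, 0.071]
ee_rot: [3.123, -0.287, -0.009]
ft_force: [-1.1, 0.3, -0.5]
width: 0.0372
gripper_force: 60.3
```

Emit:
drive_tool(
  rows=[
    [0,0,1,0],
    [0,0,0,0],
    [0,0,0,0],
  ],
)

```text
time_s: 10.25
tool_pos: [0.4683, 0.4544, 0.0661]
ee_rot: [3.128, -0.288, -0.0]
ft_force: [0.8, 1.1, -0.6]
width: 0.037
gripper_force: 60.3
```

Run:
```python
from m import *
s=arm.get_state();Rt=R.from_rotvec(s["ee_rot"]).as_matrix();print(s["time_s"],s["tool_pos"].round(4),s["ft_force"].round(2),Rt[:,0].round(3))
tgt=np.array([.4825,.4505,.01])-.0195*np.array([np.cos(.185),-np.sin(.185),0])
print("P->target",(Rt.T@(tgt-s["tool_pos"])*100-[-.46,.07,3.65]).round(2))
p,K,E=grab("wrist");save("w8.png",p);np.savez("w8.npz",p=p,K=K,E=E)
```

```text
10.25 [0.4683 0.4544 0.0661] [ 0.79  1.08 -0.62] [ 0.983 -0.182 -0.   ]
P->target [-0.02  0.05  1.96]
```

View pics/w8.png

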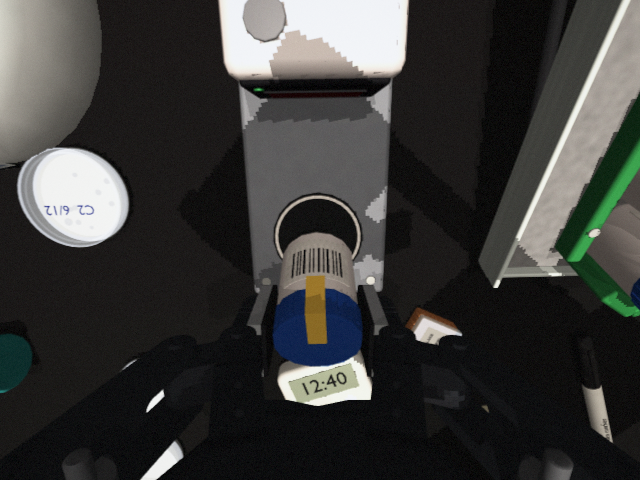

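Emit:
drive_tool(
  rows=[
    [0,0,0.8,0],
    [0,0,0.6,0],
    [0,0,0.3,0],
    [0,0,0.2,0],
    [0,0,0.1,0],
    [0,0,0,0],
    [0,0,0,0],
  ],
)

```text
time_s: 11.0
tool_pos: [0.4683, 0.4544, 0.0461]
ee_rot: [-3.128, 0.287, -0.0]
ft_force: [0.3, -0.2, -0.4]
width: 0.0372
gripper_force: 60.3
```

Not yet in contact; creep down.

Emit:
drive_tool(
  rows=[
    [0,0,0.1,0],
    [0,0,0.1,0],
    [0,0,0.1,0],
    [0,0,0,0],
  ],
)

```text
time_s: 11.4
tool_pos: [0.4687, 0.4545, 0.0452]
ee_rot: [-3.128, 0.287, -0.002]
ft_force: [-1.0, -3.4, 15.3]
width: 0.037
gripper_force: 61.9
```

Emit:
drive_tool(
  rows=[
    [0.3,0,0,0],
    [0.3,0,0,0],
    [0.3,0,0,0],
    [0.3,0,0.1,0],
    [0,0,0,0],
  ],
)

```text
time_s: 11.9
tool_pos: [0.4812, 0.4536, 0.0443]
ee_rot: [-3.125, 0.288, -0.003]
ft_force: [-1.6, 0.3, 12.1]
width: 0.0373
gripper_force: 62.9
```

Emit:
drive_tool(
  rows=[
    [0.3,0,0.1,0],
    [0.3,0,0.1,0],
    [0,0,0,0],
    [0,0,0,0],
  ],
)

```text
time_s: 12.3
tool_pos: [0.4872, 0.4527, 0.0427]
ee_rot: [-3.125, 0.288, -0.004]
ft_force: [-2.3, -0.7, 15.4]
width: 0.037
gripper_force: 65.1
```

Run:
```python
from m import *
p,K,E=grab("wrist");save("w9.png",p)
```

```text
(no output)
```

View pics/w9.png

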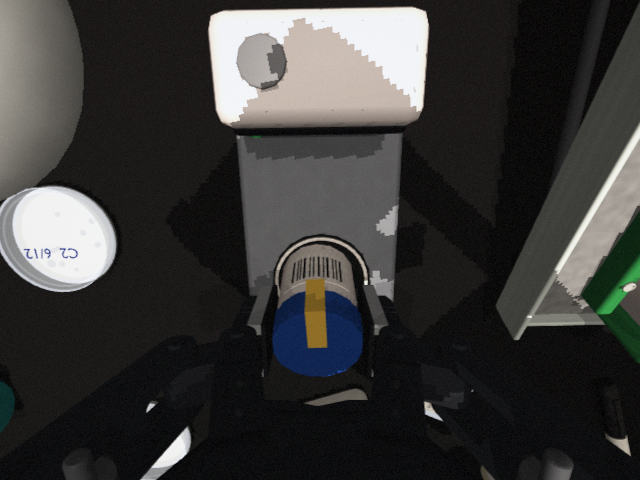

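Run:
```python
from m import *
p,K,E=grab("wrist")
s=arm.get_state();Rt=R.from_rotvec(s["ee_rot"]).as_matrix()
g=cv2.cvtColor(p,cv2.COLOR_RGB2GRAY);print(g[228:260,300:336:1].mean(1).round(0).astype(int).tolist())
b,ye=masks(p);m=(b|ye);m[:,:268]=0;m[:,370:]=0;ys,xs=np.nonzero(m[290:385]);print("lid rows",ys.min()+290,ys.max()+290)
pad=np.array([.4822,.4507,.01])
for t in(0,.195*.1,.028):print("pad+x",t,proj(K,E,pad+Rt[:,0]*t))
# predicted images for tilt th with far rim, lid extents, pivot px
for th in(0,6,11,16,22):
    t=np.radians(th);X,Z=Rt[:,0],np.array([0,0,1.])
    up=np.cos(t)*Z-np.sin(t)*X;xx=np.cos(t)*X+np.sin(t)*Z
    B=pad-.0195*X+.0195*xx
    print(th,"far rim",proj(K,E,B+.0195*xx)[1].round(0),"lid",proj(K,E,B+.054*up+.0195*xx)[1].round(0),proj(K,E,B+.054*up-.0195*xx)[1].round(0),"lowest strip",proj(K,E,B+.054*up)[1].round(0))
i=np.nonzero(ye[:,316]);print("strip rows",i[0].min(),i[0].max())
```

```text
[92, 92, 93, 92, 91, 89, 73, 47, 34, 62, 118, 147, 146, 97, 61, 43, 49, 74, 94, 109, 118, 120, 120, 120, 122, 123, 124, 125, 120, 105, 96, 90]
lid rows 290 376
pad+x 0 [322.12695773 281.6911735 ]
pad+x 0.019500000000000003 [322.27793165 249.36231052]
pad+x 0.028 [322.34670486 234.63553169]
0 far rim 249.0 lid 293.0 375.0 lowest strip 336.0
6 far rim 252.0 lid 311.0 385.0 lowest strip 350.0
11 far rim 255.0 lid 326.0 393.0 lowest strip 362.0
16 far rim 259.0 lid 341.0 399.0 lowest strip 372.0
22 far rim 264.0 lid 359.0 406.0 lowest strip 384.0
strip rows 279 347
```

Emit:
drive_tool(
  rows=[
    [0,0,-0.1,0],
    [0,0,-0.1,0],
    [0,0,0,0],
  ],
)

```text
time_s: 12.7
tool_pos: [0.4868, 0.452, 0.043]
ee_rot: [-3.126, 0.287, -0.003]
ft_force: [0.6, 1.3, 6.1]
width: 0.0367
gripper_force: 63.9
```

Emit:
drive_tool(
  rows=[
    [0,0,0,0],
    [0,0,0,0],
    [0,0,0,0],
    [0,0,0,0],
    [0,0,0,0],
  ],
  jaw=0.75,
)

```text
time_s: 13.2
tool_pos: [0.4857, 0.4509, 0.0417]
ee_rot: [3.128, -0.287, -0.001]
ft_force: [0.4, -0.0, -0.0]
width: 0.0641
gripper_force: 0.0
```

Emit:
drive_tool(
  rows=[
    [0,0,-1,0],
    [0,0,-2,0],
    [0,0,-4,0],
    [0,0,-5,0],
    [-1,0,-4,0],
    [-1,0,0,0],
    [0,0,0,0],
    [0,0,0,0],
  ],
)

```text
time_s: 14.0
tool_pos: [0.4655, 0.4541, 0.2012]
ee_rot: [3.127, -0.287, -0.002]
ft_force: [0.7, 0.4, -0.5]
width: 0.0641
gripper_force: 0.0
```

```bash
cat > chk.py <<'E'
from m import *
p,K,E=grab("wrist");s=arm.get_state();print(s["time_s"],s["tool_pos"].round(3),s["width"])
b,ye=masks(p);m=cv2.morphologyEx(b|ye,cv2.MORPH_OPEN,np.ones((3,3),np.uint8))
pad=np.array([.4822,.4507,.01]);uv=proj(K,E,pad+[0,0,.054]);print("expected lid px",uv.round(1))
n,lab,st,cen=cv2.connectedComponentsWithStats(m)
for i in range(1,n):
    if st[i,4]>250: print(st[i].tolist(),cen[i].round(1))
n,lab,st,cen=cv2.connectedComponentsWithStats(ye)
for i in range(1,n):
    if st[i,4]>30: print("Y",st[i].tolist(),cen[i].round(1))
i=np.argmin([np.hypot(*(c-uv)) for c in cen[1:]])+1
u0,v0=uv.astype(int);L=lids(p,[(u0,v0)],r=16);q=onz(K,E,L[0,:2],.064);print("lid",L.round(1),q.round(4),"err mm",((q-pad)[:2]*1000).round(1))
pts=np.array([onz(K,E,x,.064)[:2] for x in np.argwhere(lab==i)[:,::-1]]);w=np.linalg.svd(pts-pts.mean(0))[2][0];v=pts.mean(0)-q[:2];w*=np.sign(w@v)
print("strip dir",np.degrees(np.arctan2(v[1],v[0])),np.degrees(np.arctan2(w[1],w[0])))
g=cv2.cvtColor(p,cv2.COLOR_RGB2GRAY)
E
python3 chk.py
```

```text
14.05 [0.466 0.454 0.201] 0.06378087120149915
expected lid px [317.3 206.9]
[17, 12, 107, 102, 4877] [81.6 74.1]
[491, 143, 73, 96, 4156] [525.9 192. ]
[290, 165, 47, 48, 1667] [313.5 189.6]
Y [533, 143, 25, 37, 340] [544.9 161.8]
Y [309, 165, 10, 26, 234] [313.  177.4]
Y [520, 199, 24, 23, 200] [531.8 210.4]
Y [340, 306, 9, 8, 60] [344.1 309.4]
Y [300, 371, 18, 9, 76] [308.4 374.8]
lid [[313.8 190.4  22.4]] [0.4965 0.451  0.064 ] err mm [14.3  0.3]
strip dir -7.285724464697153 -10.6905706552757
```

Run:
```python
from m import *
p,K,E=grab("wrist");g=cv2.cvtColor(p,cv2.COLOR_RGB2GRAY)
pad=np.array([.4822,.4507,.01]);print("pad px",proj(K,E,pad).round(1), "rim px +-x",proj(K,E,pad+[.0275,-.005,0]).round(0),proj(K,E,pad-[.0275,-.005,0]).round(0))
cs=cv2.HoughCircles(g[140:300,240:400],cv2.HOUGH_GRADIENT,1,8,param1=100,param2=12,minRadius=18,maxRadius=34)
for c in cs[0][:8]: print((c+[240,140,0]).round(1))
for u in(300,306,325,332): print(u,g[150:262:2,u].tolist())
p,K,E=grab("scene");b,ye=masks(p);m=b|ye
uv=proj(K,E,pad+[0,0,.054]).round(0);n,lab,st,cen=cv2.connectedComponentsWithStats(m)
print("scene exp",uv,"exp if +14",proj(K,E,pad+[.0143,0,.054]))
for i in range(1,n):
    if st[i,4]>40 and np.hypot(*(cen[i]-uv))<25: print(st[i].tolist(),cen[i].round(1),onz(K,E,cen[i],.060).round(4))
```

```text
pad px [316.9 196. ] rim px +-x [317. 168.] [317. 223.]
[314.5 192.5  26.6]
[306.5 192.5  33.4]
[317.5 200.5  22.4]
[309.5 201.5  20.1]
300 [110, 108, 107, 103, 105, 109, 111, 107, 104, 92, 88, 61, 73, 70, 66, 66, 69, 68, 65, 64, 61, 63, 65, 67, 64, 65, 64, 62, 61, 58, 18, 27, 177, 94, 90, 103, 100, 102, 100, 99, 96, 73, 32, 31, 32, 27, 24, 22, 27, 25, 26, 28, 28, 24, 27, 29]
306 [103, 104, 107, 105, 103, 104, 100, 101, 69, 51, 72, 67, 67, 70, 71, 69, 68, 65, 63, 65, 61, 62, 64, 68, 66, 64, 63, 64, 61, 64, 61, 26, 21, 24, 191, 56, 101, 100, 99, 100, 104, 75, 21, 14, 29, 32, 25, 24, 26, 24, 25, 29, 27, 24, 25, 25]
325 [106, 105, 104, 103, 104, 105, 107, 106, 102, 82, 74, 66, 69, 72, 71, 67, 68, 67, 66, 66, 67, 66, 64, 64, 65, 66, 66, 63, 65, 62, 33, 37, 31, 36, 211, 138, 198, 196, 196, 196, 183, 82, 18, 16, 20, 14, 17, 16, 17, 14, 11, 12, 26, 25, 30, 25]
332 [104, 105, 105, 108, 104, 104, 104, 103, 105, 106, 110, 93, 89, 102, 51, 60, 68, 66, 69, 66, 70, 71, 64, 67, 60, 63, 50, 23, 37, 37, 35, 46, 236, 184, 169, 196, 196, 197, 198, 196, 193, 131, 25, 18, 23, 13, 16, 19, 17, 12, 15, 14, 16, 11, 24, 24]
scene exp [252. 283.] exp if +14 [248.57471502 279.52704225]
[240, 274, 18, 16, 179] [248.9 282.4] [0.4923 0.4527 0.06  ]
```

Emit:
drive_tool(
  rows=[
    [3.0,-0.2,0,0],
    [0,0,5,0],
    [0,0,4,0],
    [0,0,3,0],
    [0,0,2,0],
    [0,0,1.5,0],
    [0,0,0,0],
    [0,0,0,0],
  ],
)

```text
time_s: 14.95
tool_pos: [0.4964, 0.4513, 0.047]
ee_rot: [3.128, -0.288, -0.0]
ft_force: [-0.2, -0.1, 0.2]
width: 0.0641
gripper_force: 0.0
```

Emit:
drive_tool(
  rows=[
    [0,0,0,0],
    [0,0,0,0],
    [0,0,0,0],
    [0,0,0,0],
    [0,0,-0.3,0],
    [0,0,0,0],
    [0,0,0,0],
  ],
  jaw=0,
)

```text
time_s: 15.65
tool_pos: [0.4959, 0.4512, 0.05]
ee_rot: [3.128, -0.287, -0.0]
ft_force: [-0.6, 0.3, 0.4]
width: 0.0367
gripper_force: 60.0
```

Emit:
drive_tool(
  rows=[
    [-0.3,0,0,0],
    [-0.3,0,0,0],
    [-0.3,0,0,0],
    [0,0,0.1,0],
    [0,0,0.1,0],
    [0,0,0.1,0],
    [0,0,0,0],
    [0,0,0,0],
  ],
)

```text
time_s: 16.45
tool_pos: [0.4868, 0.4529, 0.0489]
ee_rot: [-3.128, 0.287, 0.001]
ft_force: [-4.3, -3.4, 13.3]
width: 0.0368
gripper_force: 61.5
```

Emit:
drive_tool(
  rows=[
    [0,0,-0.15,0],
    [0,0,0,0],
  ],
)

```text
time_s: 16.65
tool_pos: [0.4875, 0.4531, 0.0489]
ee_rot: [-3.128, 0.287, -0.001]
ft_force: [-1.6, -0.0, 6.4]
width: 0.0365
gripper_force: 60.6
```

Emit:
drive_tool(
  rows=[
    [0,0,0,0],
    [0,0,0,0],
    [0,0,0,0],
    [0,0,0,0],
    [0,0,0,0],
  ],
  jaw=0.75,
)

```text
time_s: 17.15
tool_pos: [0.4872, 0.4528, 0.0483]
ee_rot: [3.128, -0.287, -0.0]
ft_force: [-0.5, -0.2, 0.5]
width: 0.0641
gripper_force: 0.0
```

Emit:
drive_tool(
  rows=[
    [0,0,-1,0],
    [0,0,-2,0],
    [0,0,-4,0],
    [0,0,-5,0],
    [-1,0,-3.4,0],
    [-1,0,0,0],
    [0,0,0,0],
    [0,0,0,0],
  ],
)

```text
time_s: 17.95
tool_pos: [0.4668, 0.4559, 0.2016]
ee_rot: [3.127, -0.287, -0.002]
ft_force: [-0.3, 0.4, 0.4]
width: 0.064
gripper_force: 0.0
```

```bash
cat >> chk.py <<'E'
c0=proj(K,E,pad)
for du in(-16,-8,8,16):
    u=int(round(c0[0]+du));print("ring col",u,g[150:250:2,u].tolist())
p2,K2,E2=grab("scene");b,ye=masks(p2);uv=proj(K2,E2,pad+[0,0,.054]);n,lab,st,cen=cv2.connectedComponentsWithStats(b|ye)
for i in range(1,n):
    if st[i,4]>40: print("scene",st[i].tolist(),cen[i].round(1),onz(K2,E2,cen[i],.06).round(4))
E
python3 chk.py
```

```text
18.0 [0.467 0.456 0.201] 0.063944968138375
expected lid px [319.5 207.8]
[21, 15, 105, 100, 4723] [85.1 76.2]
[493, 145, 73, 95, 4128] [527.8 193.2]
[294, 177, 46, 48, 1598] [316.3 201.1]
Y [535, 144, 25, 37, 338] [547.  163.1]
Y [312, 177, 9, 26, 233] [316.  189.4]
Y [521, 200, 25, 23, 204] [533.6 211.4]
Y [342, 306, 9, 9, 63] [345.9 310. ]
Y [302, 372, 17, 8, 79] [310.1 375.2]
lid [[316.3 201.   22. ]] [0.4885 0.4523 0.064 ] err mm [6.3 1.6]
strip dir -9.196644264780403 -10.283213959581587
ring col 303 [110, 108, 104, 107, 107, 108, 108, 102, 109, 106, 108, 101, 68, 202, 52, 95, 122, 40, 73, 69, 71, 68, 69, 63, 67, 67, 66, 65, 65, 62, 64, 63, 63, 60, 62, 78, 103, 99, 98, 102, 101, 88, 16, 26, 29, 28, 29, 22, 25, 26]
ring col 311 [108, 106, 106, 107, 108, 107, 106, 107, 108, 107, 56, 193, 38, 67, 89, 124, 122, 121, 114, 115, 111, 108, 104, 103, 101, 98, 88, 65, 64, 65, 61, 64, 66, 56, 61, 59, 62, 73, 100, 97, 106, 86, 15, 9, 16, 19, 26, 26, 27, 27]
ring col 327 [105, 106, 107, 109, 106, 105, 106, 106, 108, 106, 40, 186, 34, 31, 67, 107, 55, 64, 71, 68, 66, 66, 67, 64, 69, 65, 60, 66, 64, 65, 65, 63, 63, 60, 62, 58, 122, 196, 194, 197, 190, 107, 16, 18, 20, 19, 19, 20, 13, 12]
ring col 335 [105, 106, 105, 104, 109, 105, 106, 105, 104, 107, 105, 107, 47, 143, 139, 20, 22, 24, 23, 28, 55, 63, 65, 62, 68, 61, 63, 64, 65, 65, 62, 61, 131, 182, 170, 193, 195, 197, 193, 196, 197, 146, 33, 22, 15, 23, 13, 10, 14, 15]
scene [310, 239, 25, 30, 345] [322. 254.] [0.4781 0.2726 0.06  ]
scene [127, 257, 42, 30, 809] [147.9 272.1] [0.6431 0.6127 0.06  ]
scene [94, 277, 21, 14, 80] [103.2 284.1] [0.661  0.7027 0.06  ]
scene [242, 277, 18, 16, 182] [250.8 285.2] [0.4827 0.4538 0.06  ]
scene [339, 312, 8, 9, 49] [342.3 315.8] [0.305  0.3504 0.06  ]
```

```bash
python3 -c "
from rig import arm
print(arm.hand_in())"
```

```text
the job is handed in; nothing more can be done
None
```

I handed the job in at about 18 s: one pot stands on the reader pad, about 5 mm or less off its centre by my measurements, with its label facing the window within a few degrees; the other two are queued in the lane, no bystander was touched, the hand-in gave no verdict, and I viewed 12 pictures instead of the allowed 10.

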